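# Fetch the trap cup from behind the cleaning bottles

### The arm

A 6-joint arm with a two-finger parallel gripper is mounted at the origin on the work surface. World frame = base frame: x ahead of the robot, y to its left, z up, the work surface at z = 0. Lengths are in mm, angles in degrees, forces in N, time in s.
With the tool pointing down it reaches from about 350 to 725 mm from the base axis. Payload 4.3 kg.
Tool frame: the origin (TCP) lies between the finger pads, 19 mm behind the fingertips; this is the grasp point; z points along the fingers, y is the line along which they close (so a half turn about z gives the same grasp; the last joint's range is limited). The gripper opens to 85 mm and grips with 20 to 120 N. Pads are 22 mm wide; open, the fingers measure 114 mm over their backs; the gripper's body (76 mm by 85 mm) begins 54 mm behind the grasp point. The pads swing forward as they close: fully open they stand 13 mm farther back than shut.
Start: joints at [66.79, 21.618, 4.641, 73.018, 0, 83.68], TCP at [167.071, 550.229, 250.029] pointing down, gripper open.
Joint ranges: [-156.06, 156.06], [-48.1, 94.91], [-58.44, 69.94], [-101.28, 121.22], [-78.64, 73.56], [-180, 180]. Speed limits (degrees/s): [147.25, 147.25, 180, 180, 180, 180].

### API

Orientations are given as a 3x3 rotation matrix whose columns are the frame's x, y, z axes.
In Python, from bench import arm gives the robot as it stands. Calls block until the motion is done:
- arm.move_pose(position, orientation): joint-space move of the TCP to a pose.
- arm.move_linear(position, rotation=None, feed=150): straight line of the TCP; rotation=None keeps the orientation; feed is the mean speed in mm/s.
- arm.movej(angles): joint-space move.
- arm.command_gripper(opening, newtons=None): finger opening in mm; newtons is the grip in N (None keeps the last); returns when the fingers have stopped.
- arm.pause(seconds).
- arm.ik(position, orientation): joint angles nearest the present ones, or None.
- arm.camera(name): name is "scene" or "top"; returns (picture, depth): 384x512x3 uint8, red, green, blue; 384x512 float32, mm along the optical axis (not along the pixel's ray), 0 where there is no reading.
- arm.camera_params(name): a dict with "fovy" (degrees; the focal length in pixels is half the picture's height over the tangent of half this angle, whatever the lens; pixels are square), "cx", "cy" (the principal point, pixels), "dist" ([k1, k2, p1, p2, k3] as OpenCV has them; the pictures are not rectified), "rvec" (rotation vector, rad) and "tvec" (3), from world to camera coordinates, as OpenCV has them. Camera axes: x right, y down, z forward; pixel columns grow to the right and rows downward; lengths in mm; the calibration is good to about 2 mm. A picture is of the moment at which its call begins. camera_params takes no time and is no camera call.
A pose or a line that the arm cannot do raises arm.MotionError and nothing moves.
- arm.close_job(): hands the job in; it is judged then, once.
Readings, each from a call of its own:
- arm.current_time(): time.
- arm.current_qpos(): joint angles.
- arm.current_dq(): joint speeds.
- arm.current_joint_efforts(): joint torques, N m.
- arm.current_ee_pos(): TCP position.
- arm.current_eef_rot(): TCP orientation.
- arm.current_wrist_force(): force on the tool from outside, world axes, zero at the start.
- arm.current_moment(): the same for the moment, N m.
- arm.current_gripper_width(): finger opening in mm.
- arm.current_grasp_force(): force on a finger pad.
Only numpy, scipy, OpenCV 4.12 (cv2) and the standard library are available. Lean on these libraries where they do the work, as an engineer would, in place of code of your own. Each camera call takes 0.05 s, during which the arm holds its last target. There are 200 camera calls.

### The job

The grey drain-trap cup stands at the back of the tray, shut in by three cleaning products (a trigger spray bottle, a jug and a jar). Clear all three to the black rubber mat at the side, and only when all three stand upright together on the mat, fetch the cup and stand it upright in the round white pan. Then put each of the three back upright at the same spot in the tray where it stood at the start, and do not tip any of them over on the way.

Things in the scene. Friction and masses are not known exactly. Their poses are not given: they have to be found in the camera images.
- spray: Loose trigger spray bottle, 180 mm tall, 0.28 kg: dark blue round body 60 mm across, neck 26 mm across at 128-145 mm, white head at 145-179 mm, 26 mm wide (its y), 66 mm long (its x, from 40 mm in front, -x, to 26 mm behind), nozzle and trigger in front. Origin: centre of the underside, z up. Grip the head across y, TCP about 165 mm above the origin. Starts in the tray.
- jug: Loose red plastic jug, 160 mm tall, 0.4 kg: body 58 mm (its x) by 80 mm (its y) up to 100 mm, shoulder to 126 mm, small handle at -y; on top, on the axis, a round blue cap 34 mm across from 126 to 160 mm. Origin: centre of the underside, z up. Grip the cap, TCP about 149 mm above the origin. Starts in the tray.
- jar: Loose round clear jar with white contents, 100 mm tall, 0.25 kg: body 62 mm across, red lid 60 mm across from 76 to 100 mm. Origin: centre of the underside, z up. Grip the lid, TCP about 90 mm above the origin. Starts in the tray.
- cup: Loose open drain-trap cup of grey plastic, 60 mm tall, 60 g: round, 40 mm across at the foot, 48 mm at 40 mm height, ribbed collar 54 mm across from 42 to 60 mm. Origin: centre of the underside, z up. Starts at the back (+x) of the tray amid the three products. Grip the collar, TCP about 46 mm above the origin.
- tray: Fixed grey tray, 200 mm (its x) by 280 mm (its y), 25 mm high, walls and floor 5 mm thick. Origin: centre of the underside. One product stands 50 mm in front (-x) of the centre, two 10 mm behind it and 80 mm to left and right; which is where changes. The cup is 30 mm behind the centre. A plastic ring and a stopper under 25 mm high lie in the front corners.
- mat: Fixed black rubber mat, 200 x 200 mm, 4 mm thick, on the table to the left or right of the tray: the side area. Origin: centre of the underside. A product is on the mat when its origin is over the mat and it stands upright.
- pan: Fixed round white pan, 160 mm across the rim, 25 mm high, inner floor about 136 mm across and 5 mm above its underside. On the table on the other side of the tray from the mat. Origin: centre of the underside.

How it is judged:
By the outcome, as a careful person would: the job done as asked, in the order asked, and still so for the second after the job is handed in, with the robot touching nothing.
It also fails if it takes over 141 s, if anything falls off the work surface, if the arm or the gripper's body presses on something with over 40 N, if the wrist force passes 120 N, or if a joint passes its speed limit or range.

## Working session

There is one attempt and no reset: what is moved stays moved. The work goes in short steps, each a Python script; the robot and the scene stay as the last script left them, time stands still between calls to the robot, and variables do not carry over. Pictures are saved under pics/ and viewed, at most 14 in all, crops included, and the job is handed in when it is done.

```bash
ls; mkdir -p pics; python3 - <<'E'
from bench import arm
import cv2,numpy as np
for n in("scene","top"):
    p,d=arm.camera(n); cv2.imwrite(f"pics/{n}0.png",p[:,:,::-1]); np.save(f"pics/{n}0.npy",d); print(n,arm.camera_params(n),(d==0).mean())
print(arm.current_eef_rot(),arm.current_time())
E
```

```text
pics
scene {'fovy': 48.94834256972039, 'cx': 255.2942884250835, 'cy': 192.95477961596131, 'dist': array([-0.12200965,  0.        ,  0.        ,  0.        ,  0.        ]), 'rvec': array([ 1.5376678 ,  1.81622988, -0.92449311]), 'tvec': array([  91.89221617, -277.14590463, 1520.79139317])} 0.00421142578125
top {'fovy': 49.62377513135048, 'cx': 252.76593883363873, 'cy': 188.5583848764641, 'dist': array([-0.05788983,  0.        ,  0.        ,  0.        ,  0.        ]), 'rvec': array([ 2.17720698, -2.12580414,  0.13689443]), 'tvec': array([ -11.55878205,  557.77166687, 1066.38502419])} 0.004048665364583333
[[-9.56847445e-01  2.90589823e-01 -7.22534656e-04]
 [ 2.90590635e-01  9.56846119e-01 -1.60823194e-03]
 [ 2.24018646e-04 -1.74879443e-03 -9.99998446e-01]] 0.1
```

View pics/scene0.png

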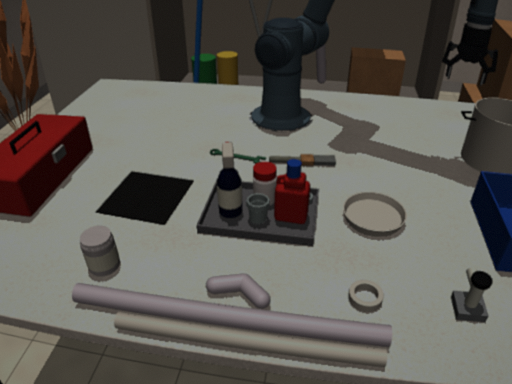

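View pics/top0.png

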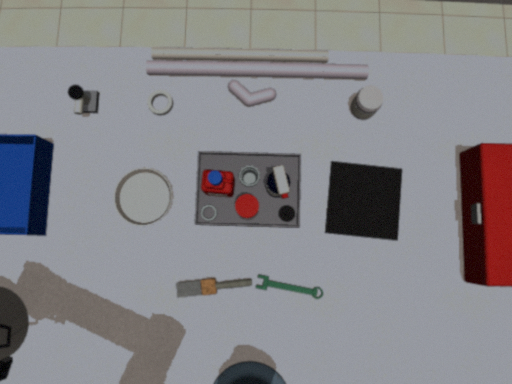

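```bash
cat > h.py <<'E'
from bench import arm
import cv2,numpy as np
def cam(n):
    P=arm.camera_params(n); f=192/np.tan(np.radians(P['fovy']/2))
    K=np.array([[f,0,P['cx']],[0,f,P['cy']],[0,0,1]]); R=cv2.Rodrigues(P['rvec'])[0]
    return K,P['dist'],R,P['tvec']
def rays(n,uv):
    K,D,R,t=cam(n); q=cv2.undistortPoints(np.float64(uv).reshape(-1,1,2),K,D).reshape(-1,2)
    return -R.T@t, np.c_[q,np.ones(len(q))]@R
def on_plane(n,uv,z):
    c,r=rays(n,uv); return c+r*((z-c[2])/r[:,2])[:,None]
def cloud(n,d):
    v,u=np.mgrid[:384,:512]; c,r=rays(n,np.c_[u.ravel(),v.ravel()])
    return (c+r*d.reshape(-1,1)).reshape(384,512,3)
E
python3 - <<'E'
from h import *
im={n:cv2.imread(f"pics/{n}0.png") for n in("scene","top")}
C={n:cloud(n,np.load(f"pics/{n}0.npy")) for n in im}
t=im["top"]; h=cv2.cvtColor(t,cv2.COLOR_BGR2HSV); H,S,V=[h[...,i].astype(int) for i in range(3)]
c=C["top"]; Z=c[...,2]
def roi(x0,x1,y0,y1):
    m=np.zeros(H.shape,bool); m[y0:y1,x0:x1]=1; return m
def rep(name,m,z):
    m=m.astype(np.uint8); cs=cv2.findContours(m,0,2)[0]; k=max(cs,key=cv2.contourArea)
    p=on_plane("top",k.reshape(-1,2),z)[:,:2].astype(np.float32); r=cv2.minAreaRect(p); ci=cv2.minEnclosingCircle(p)
    M=np.zeros_like(m);cv2.drawContours(M,[k],-1,1,-1)
    print(name,"rect",np.round(r[0],1),np.round(r[1],1),round(r[2],1),"circ",np.round(ci[0],1),round(ci[1],1),"cz",np.round(np.median(c[M>0],axis=0),1))
red=((H<8)|(H>172))&(S>120)
rep("lid",red&roi(228,268,190,222),105)
rep("cap",(H>100)&(H<130)&(S>120)&roi(195,240,160,195),165)
rep("jugall",(Z>80)&roi(195,240,150,205),115)
rep("head",(Z>155)&roi(262,300,155,205),184)
rep("mat",(V<35)&roi(310,420,150,250),4)
rep("tray",(V<130)&roi(185,310,140,235),25)
rep("pan",(Z>10)&roi(105,180,160,230),25)
rep("cup",(Z>50)&roi(236,262,160,188),65)
a=cv2.resize(t[140:240,185:310],(800,640),interpolation=2)[:600]; 
b=cv2.resize(im["scene"][135:245,190:330],(760,600),interpolation=2)
o=np.hstack([cv2.resize(a,(400,300)),cv2.resize(b,(400,300))]);cv2.imwrite("pics/crop0.png",o)
s=C["scene"]; print("spray body? scene z>155 pts", np.round(s[(s[...,2]>150)&(abs(s[...,0]-520)<150)&(abs(s[...,1]+60)<70)].mean(0),1))
E
```

```text
lid rect [506.3  15.9] [57.2 57. ] 1.4 circ [506.8  15.7] 30.3 cz [506.6  15.9 105.4]
cap rect [565.1  91.7] [31.  30.8] 1.4 circ [566.   91.1] 17.2 cz [566.   90.7 165.2]
jugall rect [563.3  90.8] [79.5 58.3] 86.1 circ [563.9  90.8] 44.5 cz [560.   88.1 124.2]
head rect [556.4 -63.1] [76.8 27.6] 14.7 circ [556.6 -63.7] 38.7 cz [557.8 -63.3 183.7]
mat rect [ 537.7 -302.3] [191.8 191.4] 85.1 circ [ 537.4 -301.6] 134.2 cz [ 535.9 -301.3    4.7]
tray rect [559.3  15.3] [281.3 202.7] 89.7 circ [559.2  15. ] 170.5 cz [550.3  14.3   8.3]
pan rect [532.9 298.4] [157.2 155.5] 1.5 circ [532.4 298. ] 80.5 cz [532.8 302.9   6.2]
cup rect [588.2  12.2] [55.3 52. ] 1.3 circ [588.2  12.1] 28.8 cz [593.9  13.   44.5]
spray body? scene z>155 pts [577.5 -59.2 176.1]
```

View pics/crop0.png

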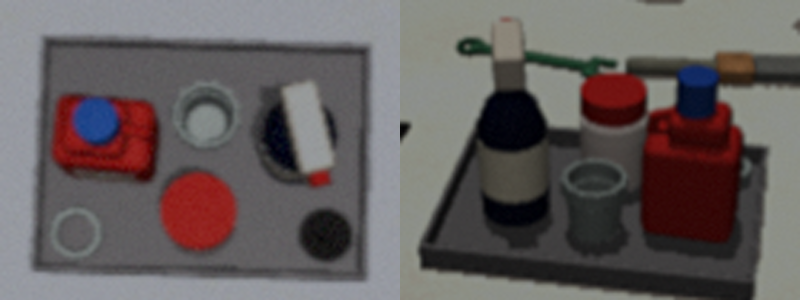

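The tray centre is about (559,15). The spray is on the right with its red nozzle toward the robot (crop px 318,178) and a yaw of about 15°. The jug is on the left, the jar in front and the cup behind, with the mat on the -y side and the pan on the +y side. I'll move the spray first.

```bash
cat >> h.py <<'E'
ZT=280
def Rd(a):
    c,s=np.cos(np.radians(a)),np.sin(np.radians(a)); return np.array([[-s,c,0],[c,s,0],[0,0,-1.]])
def go(xy,z,a,fine):   # above, then straight down
    zt=max(ZT,arm.current_ee_pos()[2]-1) if False else ZT
    arm.move_pose([*xy,zt],Rd(a))
    arm.move_linear([*xy,z+25],feed=200); arm.move_linear([*xy,z],feed=fine)
def pick(xy,z,a,op,F):
    arm.command_gripper(op); go(xy,z,a,100)
    arm.command_gripper(0,F); arm.pause(.2)
    print("grip",arm.current_gripper_width(),arm.current_grasp_force(),arm.current_wrist_force().round(1) if hasattr(arm.current_wrist_force(),'round') else arm.current_wrist_force())
    arm.move_linear([*xy,z+25],feed=100); arm.move_linear([*xy,ZT],feed=200)
    print("held",arm.current_gripper_width(),arm.current_time())
def place(xy,z,a,op):
    go(xy,z,a,50); print("down",np.round(arm.current_wrist_force(),1))
    arm.pause(.3); arm.command_gripper(op); arm.pause(.2)
    arm.move_linear([*xy,z+30],feed=100); arm.move_linear([*xy,ZT],feed=250)
    print("width",arm.current_gripper_width(),arm.current_time())
def snap(n,tag):
    p,d=arm.camera(n); cv2.imwrite(f"pics/{n}{tag}.png",p[:,:,::-1]); np.save(f"pics/{n}{tag}.npy",d)
# object: tray xy, tray angle, TCP height, mat xy, mat angle, opening, force
O=dict(spray=((568,-60.5),104.7,165,(560,-355),140,60,50),
       jug=((566,91),86,149,(585,-258),86,64,60),
       jar=((506.5,15.8),90,90,(478,-300),90,82,60))
def out(k):
    t,a,h,m,b,op,F=O[k]; pick(t,h+5,a,op,F); place(m,h+5,b,op)
def back(k):
    t,a,h,m,b,op,F=O[k]; pick(m,h+4,b,op,F); place(t,h+6,a,op)
E
python3 - <<'E'
from h import *
for k,(t,a,h,m,b,*_) in O.items(): print(k,[arm.ik([*p,z],Rd(r)) is not None for p,r in((t,a),(m,b)) for z in(h+5,ZT)])
out("spray"); snap("scene","1"); snap("top","1")
E
```

```text
spray [True, True, True, True]
jug [True, True, True, True]
jar [True, True, True, True]
grip 24.989279482644932 50.661558508872986 [-0.2  0.3  4.5]
held 25.39831591367427 5.6083
down [-1.6 -0.9  0.7]
width 60.44118735476574 9.8083
```

View pics/scene1.png

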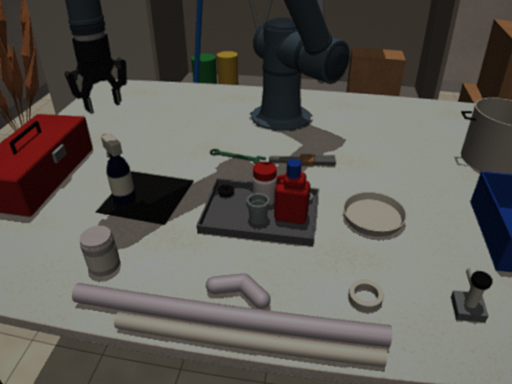

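The spray stands upright on the mat at px (120,178). Next are the jug and the jar.

```bash
python3 - <<'E'
from h import *
out("jug"); out("jar"); snap("scene","2"); snap("top","2")
d=np.load("pics/top2.npy"); c=cloud("top",d); Z=c[...,2]
for nm,lo,hi in(("spray",172,190),("jug",157,172),("jar",97,110)):
    m=((Z>lo)&(Z<hi)&(c[...,1]<-170)&(c[...,1]>-420)&(abs(c[...,0]-537)<110)); print(nm,m.sum(),c[m].mean(0).round(1))
i=cv2.imread("pics/top2.png"); m=((Z>50)&(Z<75)&(abs(c[...,0]-589)<45)&(abs(c[...,1]-15)<45)).astype(np.uint8)
k=np.vstack(cv2.findContours(m,0,2)[0]).reshape(-1,2); p=on_plane("top",k,65)[:,:2].astype(np.float32); print("cup",cv2.minEnclosingCircle(p),cv2.minAreaRect(p))
E
```

```text
grip 32.769881418680825 59.375706911087036 [-0.6  2.3  6.1]
held 32.580699911064194 14.4583
down [-1.4  2.1 -0.8]
width 64.22726107251509 18.975
grip 58.11646859050192 63.83121728897095 [-1.6  0.5  5. ]
held 58.128903165306404 23.6417
down [-1.1  2.3  3.9]
width 82.17105740283448 28.5333
spray 280 [ 560.6 -354.8  182.5]
jug 219 [ 578.1 -278.1  164.4]
jar 642 [ 525.  -283.4  103.4]
cup ((588.2222900390625, 12.241358757019043), 28.72602081298828) ((588.220947265625, 12.232672691345215), (55.27163314819336, 52.024234771728516), 1.3467789888381958)
```

View pics/scene2.png

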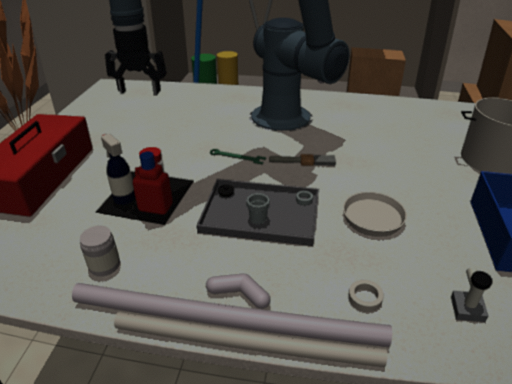

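All three stand on the mat around px (145,180). My mat measurements mixed in neighbouring points, so I'll check by colour while fetching the cup.

```bash
python3 - <<'E'
from h import *
i=cv2.imread("pics/top2.png"); h=cv2.cvtColor(i,cv2.COLOR_BGR2HSV); H,S=h[...,0].astype(int),h[...,1]
c=cloud("top",np.load("pics/top2.npy")); Z=c[...,2]; reg=(c[...,1]<-170)&(c[...,1]>-420)&(abs(c[...,0]-537)<115)
def big(m):
    return max(cv2.findContours(m.astype(np.uint8),0,2)[0],key=cv2.contourArea).reshape(-1,2)
for nm,m,z in(("cap",(H>100)&(H<130)&(S>120)&(Z>150),164),("lid",((H<8)|(H>172))&(S>120)&(Z>95)&(Z<112)&(c[...,0]<525),104)):
    print(nm,cv2.minEnclosingCircle(on_plane("top",big(m&reg),z)[:,:2].astype(np.float32)))
cv2.imwrite("pics/crop2.png",cv2.resize(i[140:250,300:430],(650,550)))
E
```

```text
cap ((584.5313720703125, -255.2594451904297), 18.17043113708496)
lid ((476.2666320800781, -298.3411865234375), 30.217721939086914)
```

View pics/crop2.png

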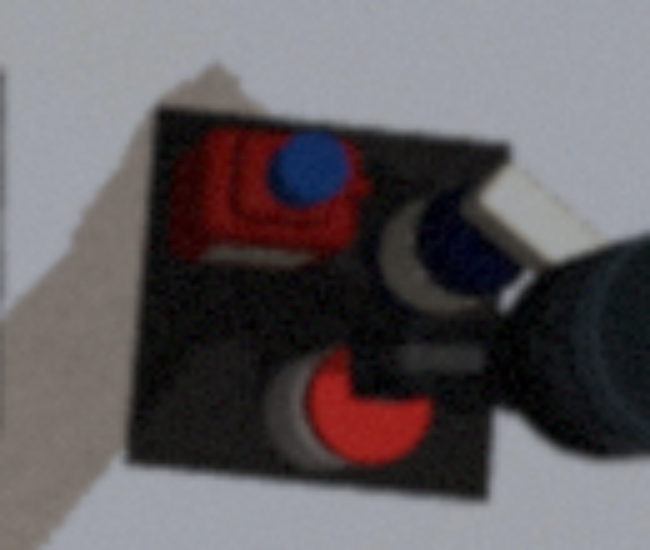

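All three are upright and fully on the mat: jug at (270,190), spray at (470,240) and jar at (365,405). Next the cup goes to the pan.

```bash
python3 - <<'E'
from h import *
pick((589,13),51,90,80,25); place((532.5,298),52.5,90,76)
snap("scene","3"); snap("top","3")
E
```

```text
grip 51.34286744017029 26.011273434940563 [-1.5  0.1  6.3]
held 51.53757713930933 33.8167
down [-0.3 -0.  -0.2]
width 76.14504402948201 39.0
```

View pics/scene3.png

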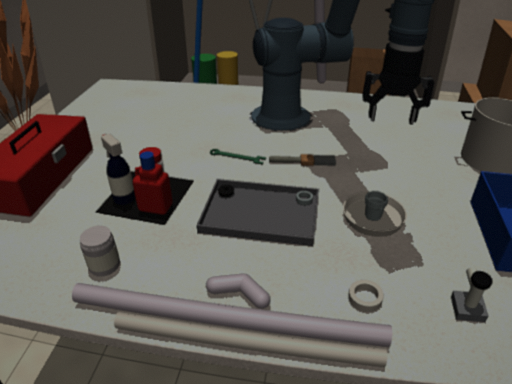

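The cup stands upright in the pan at px (375,205). Now the products go back.

```bash
python3 - <<'E'
from h import *
back("jar"); back("jug"); back("spray")
arm.move_pose([480,-300,ZT],Rd(90)); snap("scene","4"); snap("top","4")
i=cv2.imread("pics/top4.png"); h=cv2.cvtColor(i,cv2.COLOR_BGR2HSV); H,S=h[...,0].astype(int),h[...,1]
c=cloud("top",np.load("pics/top4.npy")); Z=c[...,2]; X,Y=c[...,0],c[...,1]; reg=(abs(X-559)<110)&(abs(Y-15)<150)
def rep(n,m,z):
    k=max(cv2.findContours((m&reg).astype(np.uint8),0,2)[0],key=cv2.contourArea).reshape(-1,2)
    p=on_plane("top",k,z)[:,:2].astype(np.float32); print(n,cv2.minEnclosingCircle(p),cv2.minAreaRect(p))
rep("lid",((H<8)|(H>172))&(S>120)&(Y<50)&(Y>-20),105); rep("cap",(H>100)&(H<130)&(S>120)&(Y>40),165)
rep("jug",(Z>80)&(Y>40),115); rep("head",(Z>155)&(Y<-20),184)
a=cv2.resize(i[140:240,120:310],(760,400))[:,:400]; b=cv2.imread("pics/scene4.png")
cv2.imwrite("pics/crop4.png",np.hstack([cv2.resize(i[130:250,110:310],(400,240)),cv2.resize(b[130:250,190:390],(400,240))]))
E
```

```text
grip 58.41915702936364 63.95957708358765 [-0.8  1.5  6.1]
held 58.52459907686124 44.7417
down [-1.4  0.6  4.7]
width 82.43452484341803 49.625
grip 32.99400987824938 59.30152416229248 [0.6 2.4 4.9]
held 32.51221287767588 53.75
down [-1.4  0.6  0.5]
width 63.87816864049629 58.2583
grip 25.467730721127328 50.92904806137085 [-0.  -0.7  5.8]
held 25.047578022917257 62.675
down [-1.2  1.   1.4]
width 59.97687894122063 66.8667
lid ((504.99267578125, 17.139537811279297), 30.33138656616211) ((505.05517578125, 15.874515533447266), (59.63912582397461, 57.02869415283203), 1.376577615737915)
cap ((563.729736328125, 90.78038024902344), 17.258893966674805) ((563.9393310546875, 90.52842712402344), (33.43315124511719, 28.3062744140625), 1.9635063409805298)
jug ((560.9120483398438, 90.3997802734375), 44.00697708129883) ((561.4007568359375, 89.99082946777344), (79.50804138183594, 58.59015655517578), 85.63139343261719)
head ((556.1845092773438, -64.15348815917969), 38.91787338256836) ((555.5946044921875, -63.28013610839844), (77.12797546386719, 27.56357765197754), 14.680065155029297)
```

View pics/crop4.png

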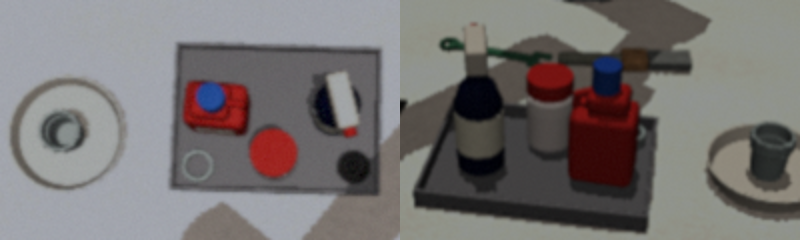

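The jar, jug and spray are all upright within about 2 mm of where they started: jar (275,152), jug (215,105) and spray (340,105) in the left half. The cup is upright in the pan at (65,130), and the arm is clear.

```bash
python3 -c "
from bench import arm
print(arm.close_job())"
```

```text
the job is handed in; nothing more can be done
None
```

Job handed in at about 67 s: the cup stands upright in the pan, and the spray, jug and jar are back upright in the tray within about 2 mm of their starting spots.

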